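Index the carving wheel to the marked flute and pin it

TASK

Turn the carving wheel by its black knob until the rim hole with the yellow mark clicks into place behind the green lock bracket. Then push the red-handled lock pin through the bracket and on into that hole until its grip butts fully home against the bracket, and let go of it. Don't touch the soft clay bowl on the wheel, and leave the other things on the bench where they are.

Things in the scene. Friction and masses are not known exactly. Their poses are not given: they have to be found in the camera images.
- stand: Green cast stand of the carving wheel, fixed (place and yaw vary). Origin on the bench under the wheel's axis, z up. Lock bracket at its -x side: an upright 32 mm wide (y), 16 mm thick (x), 116 mm tall, outer face at x = -145 mm, with a 10 mm square bore along x at 100 mm height. The bench outside the bracket is free.
- lock_mouth (a point): Centre of the bracket bore's mouth on the outer face of the bracket, 100 mm above the bench: stand frame (-145, 0, 100) mm. The pin goes in here, level, along the stand's +x. Behind the 16 mm bracket are a 4 mm gap and the wheel's 10 mm thick rim wall with its own hole.
- wheel (a joint): Angle of the wheel about its vertical axis, rad, growing anticlockwise seen from above; 0: the yellow-marked hole is exactly behind the bracket bore. 12 stations 0.524 rad apart: a spring detent draws the wheel into the nearest one and holds it there. It starts one to three stations clockwise of 0 (-0.4 to -1.75), now and then poised between two. Takes some 2 to 4 N at the knob to turn.
- wheel_axis (a point): Point on the wheel's axis at the top face of the wheel head, 127 mm above the bench. The wheel is a grey aluminium disc 252 mm across, with a rim wall below it from 85 to 115 mm height that has 12 square 10 mm holes at 100 mm height; the rim's outside is 125 mm from the axis.
- knob (a point): Grip point of the upright black turning knob on the wheel: 22 mm across, round, from 141 to 167 mm above the bench (this point at 155 mm), 105 mm from the axis, 150 degrees anticlockwise of the yellow mark. It stands fixed on the wheel and goes round with it.
- mark (a point): The marked hole: centre of its mouth on the wheel's rim, 100 mm above the bench, 125 mm from the axis. A yellow dab of paint is on the disc's edge and top face right above it.
- bowl: Soft leather-hard grey-brown clay bowl stuck to the middle of the wheel: 86 mm across, 60 mm tall, top 187 mm above the bench. Origin at the centre of its foot.
- pin: Loose lock pin lying on the bench, about 60 g. x axis: along the pin towards its nose; origin: underside of the middle of its grip. Square grip 50 mm long (x), 16 x 16 mm, red, steel front end, small pull ring behind; ahead of it a round steel shank 8 mm in diameter, 40 mm long, its last 6 mm tapered. It lies flat on its grip, its axis level, 8 mm up.
- pin_grip (a point): Centre of the pin's grip, on the pin's axis.
- pin_shoulder (a point): Middle of the grip's front face, on the pin's axis, where the shank begins (25 mm ahead of pin_grip). It meets lock_mouth when the pin is home.
- pin_nose (a point): Tip of the pin's nose, 40 mm ahead of the shoulder.
- loop_tool: Bystander, leave alone: ribbon trimming tool, wooden handle, 175 mm long. Origin at the middle of its underside.
- loop_tool2: Bystander, leave alone: second trimming tool, same as the first. Origin at the middle of its underside.
- rib: Bystander, leave alone: round flat wooden throwing rib, 90 mm across, 6 mm thick. Origin at the middle of its underside.
- brush: Bystander, leave alone: brush, 200 mm long. Origin at the middle of its underside.
- glaze_jar: Bystander, leave alone: blue jar with white lid, 66 mm across, 85 mm tall. Origin at the middle of its underside.
- cup: Bystander, leave alone: white cup, 76 mm across, 80 mm tall. Origin at the middle of its underside.
- dish: Bystander, leave alone: terracotta dish, 110 mm across, 45 mm tall. Origin at the middle of its underside.
- kiln_prop: Bystander, leave alone: cream upright kiln prop, 38 mm across, 75 mm tall. Origin at the middle of its underside.

How it is judged:
By the outcome, as a careful person would: the job done as asked, in the order asked, and still so for the second after the job is handed in, with the robot touching nothing.
It also fails if it takes over 64 s, if anything falls off the work surface, if the arm or the gripper's body presses on something with over 40 N, if the wrist force passes 120 N, or if a joint passes its speed limit or range.

ROBOT

A 7-joint arm with a two-finger parallel gripper is mounted at the origin on the work surface. World frame = base frame: x ahead of the robot, y to its left, z up, the work surface at z = 0. Lengths are in m, angles in rad, forces in N, time in s.
With the tool pointing down it reaches from about 0.4 to 0.875 m from the base axis. Payload 6.5 kg.
Tool frame: the origin (TCP) lies midway between the tips of the shut fingers; the grasp point (between the pads) lies 19 mm behind it; z points along the fingers, x is the direction in which the jaws open and shut, and the axes are right-handed (so a half turn about z gives the same grasp; the last joint's range is limited). The gripper opens to 85 mm and grips with 20 to 120 N. Pads are 22 mm wide; open, the fingers measure 114 mm over their backs; the gripper's body (76 mm by 85 mm) begins 54 mm behind the grasp point. The pads swing forward as they close: fully open they stand 13 mm farther back than shut.
Start: joints at [-1.336, 0.536, -0.004, 1.538, 0.003, 1.067, -0.071], TCP at [0.193, 0.621, 0.231] pointing down, gripper open.
Joint ranges: [-2.7, 2.7], [-0.37, 2.16], [-1.27, 1.26], [0.24, 2.4], [-1.31, 4.45], [0.19, 1.91], [-2.76, 2.76]. Speed limits (rad/s): [2.39, 2.39, 3.14, 3.14, 3.14, 3.14, 3.14].

INTERFACE

Orientations are given as a 3x3 rotation matrix whose columns are the frame's x, y, z axes.
In Python, from station import arm gives the robot as it stands. The module is installed in compiled form; this text tells all that it offers.
- The arm moves only by the tool carry_out, never from a script. Its argument "plan" is a list of rows, each a list of 7 numbers: the shift along the world's x, y, z in mm, then the turn, a rotation vector about the world's x, y, z in rad, then the opening in per cent of the stroke, from 0 (shut) to 100 (fully open). A call has 1 to 20 rows; each row is the pose to reach, as a shift and turn from the pose commanded when the call began; what a row does not reach only later rows make up. A row lasts 1/8 s, in which the tool goes at most 62.5 mm and 10.7 degrees, less where a joint would pass 70% of its speed; a pose out of reach is approached as far as the arm can. A call with a gripper value outside its range is refused whole. The fingers move at their own pace and stop on an object; the grip force is fixed at half the most. Time passes only in rows, so rows that repeat a pose let the fingers close. It gives the time, the measured TCP pose, the force and the opening at its end, in the units of the state.
- arm.read_state(): the state, without advancing time (a new reading comes with each control period).
- arm.grab_frame(name): name is "scene" or "top" or "wrist"; returns a dict with "image" (420x560x3 uint8, red, green, blue), "fx", "fy", "cx", "cy" (pixels), "dist" ([k1, k2, p1, p2, k3] as OpenCV has them; the pictures are not rectified), "camera_from_world" (4x4, takes a point from world to camera coordinates); the wrist camera has in their place "T_tool_cam" (4x4, takes a point from camera to tool coordinates, whose origin is the TCP and whose axes are the tool frame's). Camera axes: x right, y up, looking along -z (the intrinsics and any distortion apply to the point x, -y, -z); pixel columns grow to the right and rows downward; lengths in m; the calibration is good to about 2 mm. A picture is of the moment at which its call begins: read the wrist's pose just before it. There is no depth.
- arm.sign_off(): hands the job in, once; it reports no verdict.
The state is a dict: "clock": time; "joint_positions": joint angles; "dq": joint speeds; "effort": joint torques, N m; "position": TCP position; "tcp_rot": TCP orientation; "ft_force": force on the tool from outside, world axes, zero at the start; "wrist_torque": the same for the moment, N m; "finger_gap": finger opening in m.
Only numpy, scipy, OpenCV 4.12 (cv2) and the standard library are available. Lean on these libraries where they do the work, as an engineer would, in place of code of your own. Each camera call takes 0.05 s, during which the arm holds its last target. There are 200 camera calls.

## Working session

There is one attempt and no reset: what is moved stays moved. The work goes in short steps, Python scripts to look and compute and a tool call to move; the robot and the scene stay as the last step left them, time stands still between calls to the robot, and variables do not carry over. Pictures are saved under pics/ and viewed, about 8 in all and at most 12, crops included, and the job is handed in when it is done.

Besides the shell and the picture viewer there is one more tool, called as name([rows], argument=value, ...), one row to a line, values as JSON. carry_out: Moves the arm, as the interface text tells. Its arguments: {"type":"object","properties":{"plan":{"type":"array","items":{"type":"array","items":{"type":"number"}}}},"required":["plan"]}

```bash
mkdir -p pics
cat > h.py <<'E'
import numpy as np, cv2
from station import arm
def grab(n):
    s=arm.read_state(); f=arm.grab_frame(n)
    if n=="wrist":
        T=np.eye(4);T[:3,:3]=s["tcp_rot"];T[:3,3]=s["position"]; W=T@np.array(f["T_tool_cam"])
    else: W=np.linalg.inv(np.array(f["camera_from_world"]))
    f["W"]=W; f["K"]=np.array([[f["fx"],0,f["cx"]],[0,f["fy"],f["cy"]],[0,0,1.]]); f["d"]=np.array(f["dist"],float)
    return f
def ray(f,uv):
    p=cv2.undistortPoints(np.array(uv,float).reshape(-1,1,2),f["K"],f["d"])[:,0]
    D=np.c_[p[:,0],-p[:,1],-np.ones(len(p))]@f["W"][:3,:3].T
    return f["W"][:3,3],D
def onz(f,uv,z):
    o,D=ray(f,uv); return o+D*((z-o[2])/D[:,2])[:,None]
def proj(f,P):
    P=np.atleast_2d(np.array(P,float)); C=(P-f["W"][:3,3])@f["W"][:3,:3]
    C=C*[1,-1,-1]
    return cv2.projectPoints(C,np.zeros(3),np.zeros(3),f["K"],f["d"])[0][:,0]
def save(f,name,s=1.0): cv2.imwrite("pics/"+name,cv2.resize(f["image"][:,:,::-1],None,fx=s,fy=s))
E
python3 - <<'E'
from h import *
import pickle
s=arm.read_state(); print(s["position"],s["tcp_rot"],s["clock"],s["finger_gap"])
for n in["top","scene"]:
    f=grab(n); save(f,n+"0.png",1.4); pickle.dump(f,open(n+".pkl","wb")); print(n,f["W"].round(3).tolist(),f["fx"])
E
```

```text
[0.19237785 0.62018759 0.23039595] [[ 2.96150346e-01  9.55141249e-01 -4.09314189e-04]
 [ 9.55139632e-01 -2.96150600e-01 -1.76247003e-03]
 [-1.80462646e-03  1.31003904e-04 -9.99998363e-01]] 0.0 0.08545835385094645
top [[0.002, 0.998, -0.07, 0.35], [-1.0, 0.001, -0.016, -0.022], [-0.016, 0.07, 0.997, 2.03], [0.0, 0.0, 0.0, 1.0]] 521.2541934997827
scene [[0.315, -0.543, 0.778, 1.415], [0.949, 0.171, -0.265, -0.31], [0.011, 0.822, 0.569, 0.809], [0.0, 0.0, 0.0, 1.0]] 407.98310116481787
```

View pics/top0.png

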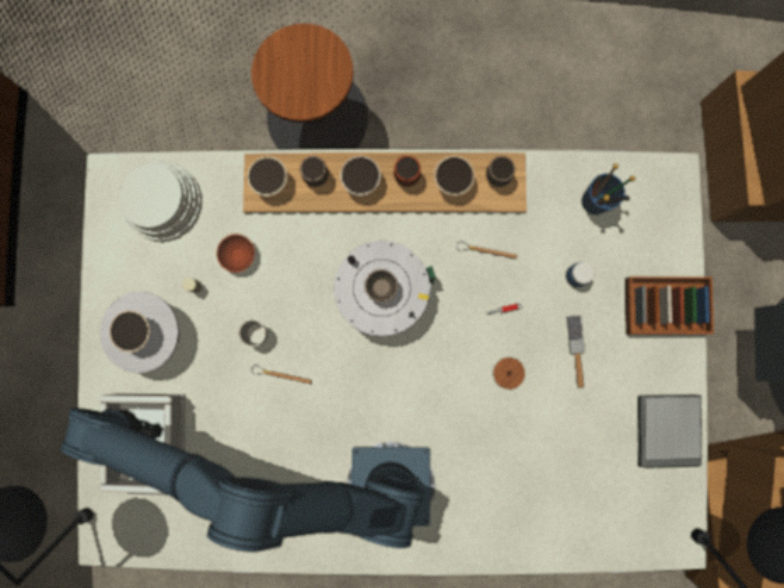

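View pics/scene0.png

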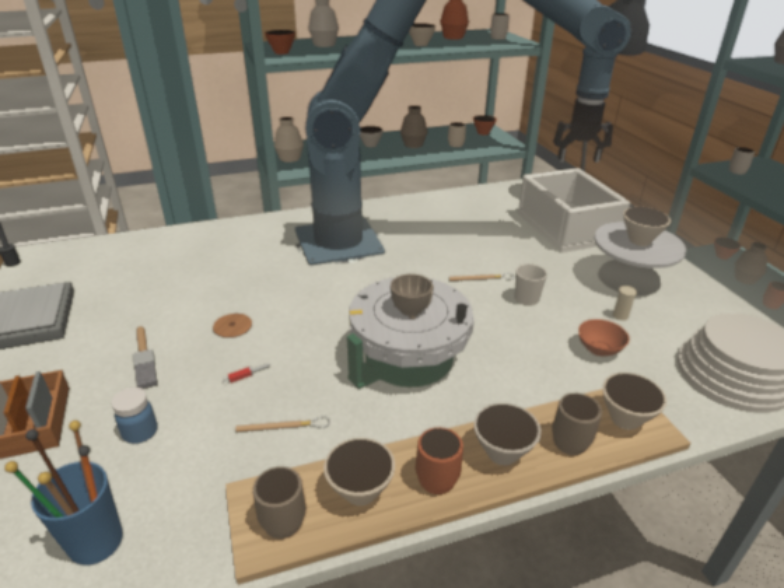

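Run:
```python
from h import *
import pickle
f=pickle.load(open("top.pkl","rb")); im=f["image"]; hsv=cv2.cvtColor(im,cv2.COLOR_RGB2HSV)
def comps(m,box,z,name,mina=6):
    x0,y0,x1,y1=box; M=np.zeros_like(m);M[y0:y1,x0:x1]=m[y0:y1,x0:x1]
    n,l,st,c=cv2.connectedComponentsWithStats(M.astype(np.uint8))
    for i in range(1,n):
        if st[i,4]>=mina:
            q=onz(f,c[i],z)[0]; print(name,c[i].round(1),st[i,4],q.round(4))
H,S,V=hsv[...,0].astype(int),hsv[...,1].astype(int),hsv[...,2].astype(int)
comps((H>18)&(H<35)&(S>110),(230,160,320,250),.125,"mark")
comps((H>40)&(H<95)&(S>70),(290,180,320,210),.116,"bracket")
comps((V<70),(230,160,300,240),.165,"knob")
comps(((H<8)|(H>172))&(S>130),(340,205,380,235),.012,"red")
# wheel disc: grey low-sat contour
m=((S<40)&(V>120)&(V<225)).astype(np.uint8); M=np.zeros_like(m);M[165:245,232:315]=m[165:245,232:315]
cs,_=cv2.findContours(cv2.morphologyEx(M,cv2.MORPH_OPEN,np.ones((3,3))),cv2.RETR_EXTERNAL,cv2.CHAIN_APPROX_NONE)
c=max(cs,key=cv2.contourArea); e=cv2.fitEllipse(cv2.convexHull(c)); print(e,onz(f,e[0],.127))
a=cv2.resize(im[160:250,225:385,::-1],None,fx=5,fy=5,interpolation=cv2.INTER_CUBIC); cv2.imwrite("pics/crop0.png",a)
```

```text
mark [302.1 211.6] 21 [ 0.5142 -0.0857  0.125 ]
bracket [307.4 195. ] 20 [ 0.5767 -0.1057  0.116 ]
knob [251.  185.4] 19 [0.6055 0.1    0.165 ]
knob [269.2 199.3] 105 [0.555 0.034 0.165]
red [363.7 219.8] 36 [ 0.4925 -0.329   0.012 ]
((264.26458740234375, 196.63858032226562), (90.1998519897461, 116.80054473876953), 52.8305549621582) [[0.5689792  0.05343014 0.127     ]]
```

View pics/crop0.png

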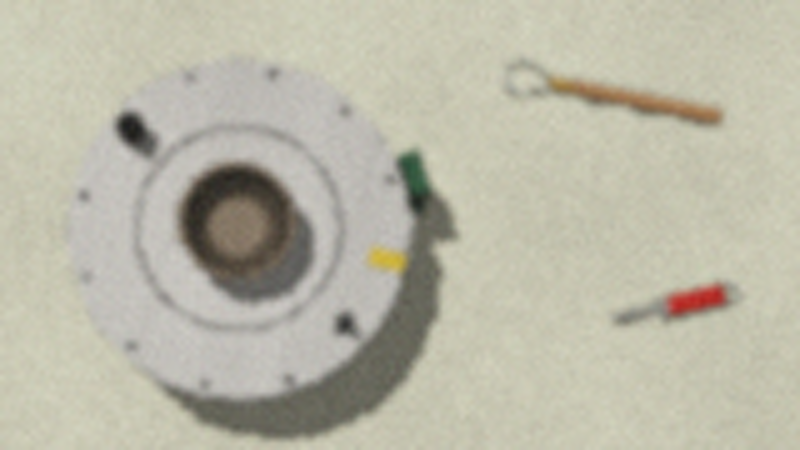

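Run:
```python
from h import *
import pickle
f=pickle.load(open("top.pkl","rb"))
g=lambda x,y:(225+(x-2)/5,160+(y-2)/5)
c=onz(f,[g(239,228)],.127)[0]; print("c",c)
for n,p,z in[("mark",(388,260),.127),("brk",(414,173),.116),("knob",(130,125),.167),("red",(697,299),.014),("nose",(616,319),.008)]:
    q=onz(f,[g(*p)],z)[0]; d=q-c; print(n,q.round(4),np.hypot(*d[:2]).round(4),np.degrees(np.arctan2(d[1],d[0])).round(1))
```

```text
c [0.53739699 0.02343266 0.127     ]
mark [ 0.514  -0.0858  0.127 ] 0.1117 -102.1
brk [ 0.5795 -0.1055  0.116 ] 0.1356 -71.9
knob [0.6081 0.1014 0.167 ] 0.1052 47.8
red [ 0.4937 -0.3299  0.014 ] 0.356 -97.1
nose [ 0.4784 -0.2673  0.008 ] 0.2966 -101.5
```

carry_out([
  [415,-520,0,0,0,-2.007,60],
  [415,-520,0,0,0,-2.007,60],
  [415,-520,0,0,0,-2.007,60],
  [415,-520,0,0,0,-2.007,60],
  [415,-520,0,0,0,-2.007,60],
  [415,-520,0,0,0,-2.007,60],
  [415,-520,0,0,0,-2.007,60],
  [415,-520,0,0,0,-2.007,60],
  [415,-520,0,0,0,-2.007,60],
  [415,-520,0,0,0,-2.007,60],
  [415,-520,0,0,0,-2.007,60],
  [415,-520,0,0,0,-2.007,60],
  [415,-520,0,0,0,-2.007,60],
  [415,-520,0,0,0,-2.007,60],
  [415,-520,0,0,0,-2.007,60],
  [415,-520,0,0,0,-2.007,60],
])

```text
clock: 2.1
position: [0.6073, 0.1015, 0.2314]
tcp_rot: [[0.741, -0.671, -0.0], [-0.671, -0.741, 0.0], [-0.0, -0.0, -1.0]]
ft_force: [0.1, 0.2, 0.2]
finger_gap: 0.0511
```

Run:
```python
from h import *
import pickle
s=arm.read_state();print(s["position"],s["tcp_rot"].round(3).tolist() if hasattr(s["tcp_rot"],'round') else s["tcp_rot"],s["joint_positions"])
f=grab("wrist");pickle.dump(f,open("w1.pkl","wb"));save(f,"w1.png",1.4);print(f["W"].round(3).tolist(),f["fx"])
```

```text
[0.60734841 0.10145023 0.23136942] [[0.741, -0.671, -0.0], [-0.671, -0.741, 0.0], [-0.0, -0.0, -1.0]] [-0.64817679  0.53082818  0.58231618  1.6603277  -0.32724132  1.04928514
 -0.70007955]
[[0.742, 0.643, 0.19, 0.656], [-0.671, 0.712, 0.21, 0.154], [-0.001, -0.283, 0.959, 0.373], [0.0, 0.0, 0.0, 1.0]] 307.4120961671186
```

View pics/w1.png

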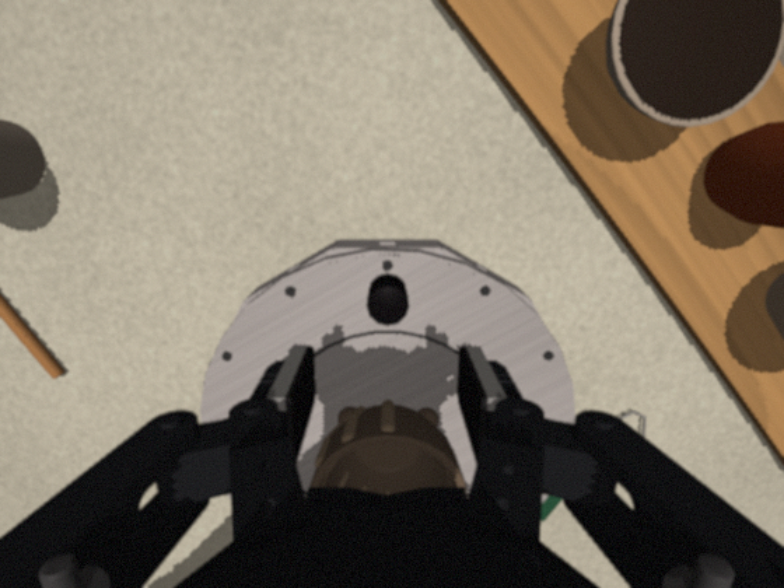

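Run:
```python
from h import *
import pickle
f=pickle.load(open("w1.pkl","rb"))
print(onz(f,[(387.5/1.4,293/1.4)],.167))
P=onz(f,np.array([(387,265),(290,291),(485,291),(227,356),(549,356)])/1.4,.127);print(P)
A=np.c_[2*P[:,:2],np.ones(5)];x=np.linalg.lstsq(A,(P[:,:2]**2).sum(1),rcond=None)[0];print(x[:2],np.sqrt(x[2]+x[0]**2+x[1]**2))
```

```text
[[0.61376013 0.10643474 0.167     ]]
[[ 0.61683712  0.11010591  0.127     ]
 [ 0.56302737  0.13720043  0.127     ]
 [ 0.64968143  0.05890411  0.127     ]
 [ 0.50265443  0.13402804  0.127     ]
 [ 0.65315265 -0.00193684  0.127     ]]
[0.53870239 0.02278505] 0.11697690270847956
```

carry_out([
  [1,0,-40,0,0,0,60],
  [1,0,-75,0,0,0,60],
  [1,0,-93,0,0,0,60],
  [1,0,-93,0,0,0,60],
  [1,0,-93,0,0,0,0],
  [1,0,-93,0,0,0,0],
  [1,0,-93,0,0,0,0],
  [1,0,-93,0,0,0,0],
  [1,0,-93,0,0,0,0],
])

```text
clock: 3.28
position: [0.6091, 0.1015, 0.14]
tcp_rot: [[0.741, -0.672, 0.001], [-0.672, -0.741, 0.002], [-0.0, -0.002, -1.0]]
ft_force: [-2.9, 0.8, 5.7]
finger_gap: 0.0203
```

carry_out([
  [-4,3.5,0,0,0,0.052,0],
  [-8.5,7,0,0,0,0.105,0],
  [-13,10,0,0,0,0.157,0],
  [-18,13,0,0,0,0.209,0],
  [-22.5,15.5,0,0,0,0.262,0],
  [-27.5,18,0,0,0,0.314,0],
  [-32.5,20,0,0,0,0.367,0],
  [-38,21.5,0,0,0,0.419,0],
  [-43,23,0,0,0,0.471,0],
  [-48.5,24.5,0,0,0,0.524,0],
  [-48.5,24.5,0,0,0,0.524,0],
  [-48.5,24.5,0,0,0,0.524,0],
])

```text
clock: 4.78
position: [0.5606, 0.1265, 0.14]
tcp_rot: [[0.978, -0.209, 0.002], [-0.209, -0.978, 0.002], [0.001, -0.002, -1.0]]
ft_force: [-2.7, 1.0, 10.2]
finger_gap: 0.0201
```

carry_out([
  [0,0,0,0,0,0,60],
  [0,0,0,0,0,0,60],
  [0,0,0,0,0,0,60],
  [0,0,0,0,0,0,60],
  [0,0,60,0,0,0,60],
  [0,0,120,0,0,0,60],
  [0,0,170,0,0,0,60],
  [0,0,170,0,0,0,60],
  [-50,-524,170,0,0,0.45,60],
  [-50,-524,170,0,0,0.45,60],
  [-50,-524,170,0,0,0.45,60],
  [-50,-524,170,0,0,0.45,60],
  [-50,-524,170,0,0,0.45,60],
  [-50,-524,170,0,0,0.45,60],
  [-50,-524,170,0,0,0.45,60],
  [-50,-524,170,0,0,0.45,60],
  [-50,-524,60,0,0,0.45,60],
  [-50,-524,60,0,0,0.45,60],
  [-50,-524,60,0,0,0.45,60],
  [-50,-524,60,0,0,0.45,60],
])

```text
clock: 7.28
position: [0.5108, -0.3987, 0.1994]
tcp_rot: [[0.972, 0.235, 0.001], [0.235, -0.972, -0.001], [0.001, 0.001, -1.0]]
ft_force: [0.2, -0.1, 0.3]
finger_gap: 0.0509
```

Run:
```python
from h import *
import pickle
s=arm.read_state();print(s["joint_positions"])
w=grab("wrist");pickle.dump(w,open("w2.pkl","wb"))
f=grab("top");pickle.dump(f,open("top2.pkl","wb"))
a=cv2.resize(f["image"][165:245,225:325],None,fx=4,fy=4,interpolation=cv2.INTER_CUBIC)
b=cv2.resize(w["image"],(560,420)); o=np.zeros((420,800,3),np.uint8)
cv2.imwrite("pics/w2.png",w["image"][:,:,::-1]); cv2.imwrite("pics/t2.png",a[:,:,::-1])
o=np.zeros((600,560,3),np.uint8); o=np.vstack([cv2.resize(w["image"],(448,336)),np.hstack([cv2.resize(a,(320,256)),np.zeros((256,128,3),np.uint8)])])
cv2.imwrite("pics/c2.png",o[:,:,::-1])
```

```text
[ 0.24550837  0.6116173   0.51647035  1.59709238 -0.33897005  1.02204566
  1.09971696]
```

View pics/c2.png

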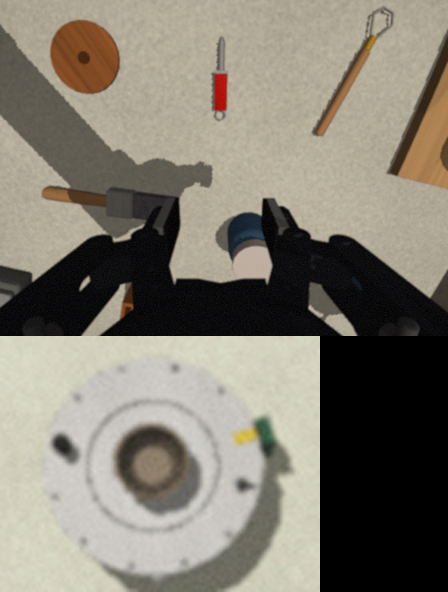

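Run:
```python
from h import *
import pickle
w=pickle.load(open("w2.pkl","rb")); hsv=cv2.cvtColor(w["image"],cv2.COLOR_RGB2HSV).astype(int);H,S,V=[hsv[...,i] for i in range(3)]
m=(((H<8)|(H>172))&(S>150)&(V>90)).astype(np.uint8); m[:,:240]=0;m[:,310:]=0;m[160:]=0
cs,_=cv2.findContours(m,0,2);c=max(cs,key=cv2.contourArea);r=cv2.minAreaRect(c);print(r)
b=cv2.boxPoints(r);P=onz(w,b,.014);print(P.round(4).tolist(),"centre",P.mean(0))
n=onz(w,[(221.5*1.25,38*1.25)],.008)[0];print("nose",n)
e=onz(w,[(221.5*1.25,73*1.25),(219.5*1.25,111*1.25)],.012);print("red ends mid",e)
d=n-P.mean(0);print(np.hypot(*d[:2]),np.degrees(np.arctan2(d[1],d[0])))
f=pickle.load(open("top2.pkl","rb"));print("jar",onz(f,[(580/1.4,274/1.4)],.085))
# bracket & mark
hs=cv2.cvtColor(f["image"],cv2.COLOR_RGB2HSV).astype(int)
for k,mm,z in[("brk",(hs[...,0]>45)&(hs[...,0]<90)&(hs[...,1]>90),.116),("mark",(hs[...,0]>18)&(hs[...,0]<35)&(hs[...,1]>110),.127)]:
    M=np.zeros(mm.shape,bool);M[175:215,285:318]=mm[175:215,285:318];ys,xs=np.nonzero(M);q=onz(f,[(xs.mean(),ys.mean())],z)[0];dd=q[:2]-[.5385,.0228];print(k,len(xs),q,np.hypot(*dd),np.degrees(np.arctan2(dd[1],dd[0])))
```

```text
((275.5, 115.0), (44.0, 15.0), 90.0)
[[0.482, -0.3107, 0.014], [0.4966, -0.3071, 0.014], [0.5072, -0.3493, 0.014], [0.492, -0.353, 0.014]] centre [ 0.49442741 -0.33002854  0.014     ]
nose [ 0.48039453 -0.26650363  0.008     ]
red ends mid [[ 0.49021265 -0.30679228  0.012     ]
 [ 0.4988751  -0.35335348  0.012     ]]
0.06505640228154877 102.45679167720012
jar [[ 0.57865398 -0.51171179  0.085     ]]
brk 11 [ 0.57850803 -0.10534853  0.116     ] 0.13424860998307972 -72.66161151615516
mark 20 [ 0.57292972 -0.08277294  0.127     ] 0.11104527074224473 -71.93768373837715
```

carry_out([
  [-16.5,68.5,-40,0,0,-0.015,60],
  [-16.5,68.5,-80,0,0,-0.015,60],
  [-16.5,68.5,-130,0,0,-0.015,60],
  [-16.5,68.5,-170,0,0,-0.015,60],
  [-16.5,68.5,-188,0,0,-0.015,60],
  [-16.5,68.5,-196,0,0,-0.015,60],
  [-16.5,68.5,-196,0,0,-0.015,60],
  [-16.5,68.5,-196,0,0,-0.015,0],
  [-16.5,68.5,-196,0,0,-0.015,0],
  [-16.5,68.5,-196,0,0,-0.015,0],
  [-16.5,68.5,-196,0,0,-0.015,0],
  [-16.5,68.5,-196,0,0,-0.015,0],
  [-16.5,68.5,-196,0,0,-0.015,0],
  [-16.5,68.5,-196,0,0,-0.015,0],
])

```text
clock: 9.12
position: [0.4943, -0.3306, 0.0035]
tcp_rot: [[0.975, 0.22, 0.002], [0.22, -0.975, -0.001], [0.001, 0.001, -1.0]]
ft_force: [-1.3, 0.3, 5.8]
finger_gap: 0.0143
```

carry_out([
  [0,0,30,0,0,0,0],
  [0,0,70,0,0,0,0],
  [0,0,92,0,0,0,0],
  [30,33,92,0,0,0.0925,0],
  [60,66,92,0,0,0.0925,0],
  [90,100,92,0,0,0.0925,0],
  [110,122,92,0,0,0.0925,0],
  [117,130,92,0,0,0.0925,0],
  [117,130,92,0,0,0.0925,0],
  [117,130,92,0,0,0.0925,0],
])

```text
clock: 10.38
position: [0.6093, -0.2022, 0.0944]
tcp_rot: [[0.952, 0.307, -0.001], [0.307, -0.952, -0.001], [-0.001, 0.001, -1.0]]
ft_force: [0.1, 0.4, -1.0]
finger_gap: 0.0141
```

Run:
```python
from h import *
import pickle
w=grab("wrist");pickle.dump(w,open("w3.pkl","wb"));save(w,"w3.png",1.4)
f=grab("scene");pickle.dump(f,open("s3.pkl","wb"))
```

```text
(no output)
```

View pics/w3.png

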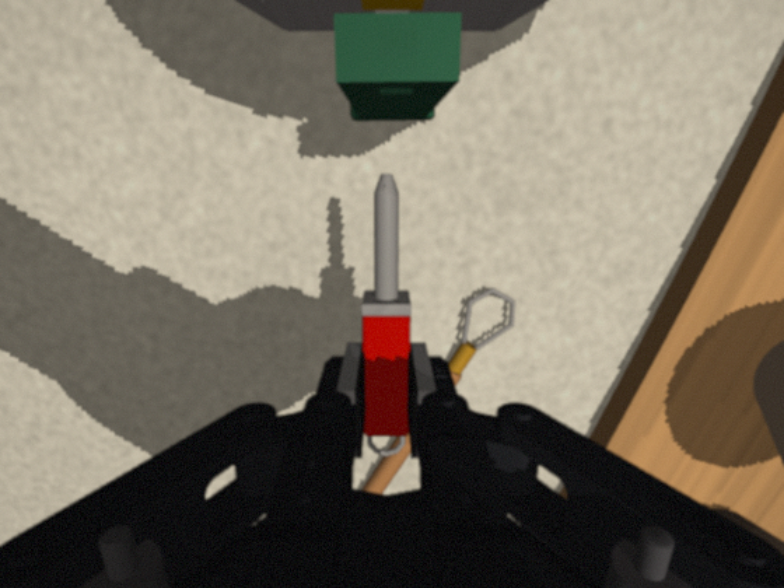

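```bash
cat > rel.py <<'E'
from h import *
import pickle,sys
w=pickle.load(open(sys.argv[1],"rb")); im=w["image"]
hsv=cv2.cvtColor(im,cv2.COLOR_RGB2HSV).astype(int);H,S,V=[hsv[...,i] for i in range(3)]
g=(H>55)&(H<90)&(S>70)&(V>70)
rows=[]
for y in range(0,90):
    xs=np.nonzero(g[y,200:380])[0]
    if len(xs)>70: rows.append((y,200+xs.min(),200+xs.max()))
rows=np.array(rows);print("green rows",rows[0],rows[-1],len(rows))
L=onz(w,np.c_[rows[:,1]-.5,rows[:,0]],.116)[:,:2];R=onz(w,np.c_[rows[:,2]+.5,rows[:,0]],.116)[:,:2]
M=(L+R)/2; d=M[0]-M[-1] if np.linalg.norm(M[0]-M[-1])>0 else 0
yaw=[np.degrees(np.arctan2(*(q[2]-q[-3])[::-1])) for q in (L,R,M)]
print("width",np.linalg.norm(L-R,axis=1)[[0,-1]],"L,R,M axis deg",np.round(yaw,2)," front mid",M[-1])
n=np.array(sys.argv[2:8],float).reshape(3,2)/1.4 # nose, shank-near-nose-end centre, shank base centre
N=onz(w,n[:1],.100)[0];A=onz(w,n[1:],.100)
d=A[0]-A[1];print("pin nose",N,"pin axis deg",np.degrees(np.arctan2(d[1],d[0])))
a=np.radians(108.0);u=np.array([np.cos(a),np.sin(a)]);v=np.array([-u[1],u[0]])
r=M[-1]-N[:2];print("nose->front: along",r@u*1e3,"lateral(left +)",r@v*1e3,"at base",(M[-1]-A[1][:2])@v*1e3,"u",u,"v",v)
s=arm.read_state();t=s["tcp_rot"];print(s["position"],np.degrees(np.arctan2(-t[1][1],-t[0][1])))
E
python3 rel.py w3.pkl 386.5 177 386.5 200 386.5 290
```

```text
green rows [ 10 239 329] [ 57 241 326] 48
width [0.03163749 0.03091229] L,R,M axis deg [110.67 105.89 108.28]  front mid [ 0.58425712 -0.11415398]
pin nose [ 0.58940484 -0.13873641  0.1       ] pin axis deg 107.953618984986
nose->front: along 24.970015599877605 lateral(left +) -2.7006191496191287 at base -2.73008591618056 u [-0.30901699  0.95105652] v [-0.95105652 -0.30901699]
[ 0.60953166 -0.20197709  0.09444111] 107.88142959949336
```

carry_out([
  [2.6,0.8,1,0,0,0,0],
  [0,9,1,0,0,0,0],
  [-3,18,1,0,0,0,0],
  [-3,18,1,0,0,0,0],
  [-3,18,1,0,0,0,0],
  [-3,18,1,0,0,0,0],
])

```text
clock: 11.22
position: [0.6076, -0.1826, 0.0954]
tcp_rot: [[0.951, 0.309, 0.0], [0.309, -0.951, -0.0], [0.0, 0.0, -1.0]]
ft_force: [0.1, -0.2, -0.7]
finger_gap: 0.0144
```

Run:
```python
from h import *
import pickle
w=grab("wrist");pickle.dump(w,open("w4.pkl","wb"));save(w,"w4.png",1.4)
```

```text
(no output)
```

View pics/w4.png

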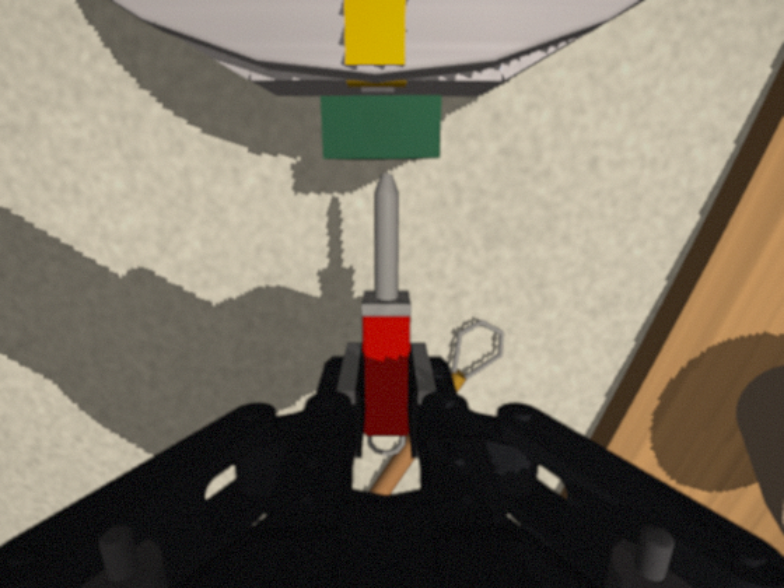

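```bash
sed -i 's/range(0,90)/range(60,130)/' rel.py; python3 rel.py w4.pkl 386.5 175 386.5 200 386.5 290
```

```text
green rows [ 68 231 314] [111 231 312] 44
width [0.03068888 0.03098549] L,R,M axis deg [108.97 108.32 108.65]  front mid [ 0.58399887 -0.11372344]
pin nose [ 0.58741393 -0.11858357  0.1       ] pin axis deg 108.077859634463
nose->front: along 5.677570524020163 lateral(left +) 1.7460475051433955 at base 1.7963644040798568 u [-0.30901699  0.95105652] v [-0.95105652 -0.30901699]
[ 0.6076067  -0.18255041  0.0953201 ] 108.00120518181211
```

carry_out([
  [-1.7,-0.5,0,0,0,0,0],
  [-1.7,-0.5,0,0,0,0,0],
  [-1.7,-0.5,0,0,0,0,0],
  [-1.7,-0.5,0,0,0,0,0],
])

```text
clock: 11.78
position: [0.6059, -0.1827, 0.0953]
tcp_rot: [[0.951, 0.309, 0.0], [0.309, -0.951, 0.0], [0.0, -0.0, -1.0]]
ft_force: [-1.3, -0.0, -1.3]
finger_gap: 0.0141
```

carry_out([
  [-0.9,2.9,0,0,0,0,0],
  [-1.9,5.7,0,0,0,0,0],
  [-2.8,8.6,0,0,0,0,0],
  [-3.7,11.4,0,0,0,0,0],
  [-4.6,14.3,0,0,0,0,0],
  [-4.6,14.3,0,0,0,0,0],
])

```text
clock: 12.52
position: [0.6013, -0.168, 0.0953]
tcp_rot: [[0.951, 0.31, -0.0], [0.31, -0.951, 0.0], [0.0, -0.0, -1.0]]
ft_force: [-0.8, -0.6, -0.6]
finger_gap: 0.0142
```

carry_out([
  [-0.9,2.9,0,0,0,0,0],
  [-1.9,5.7,0,0,0,0,0],
  [-2.8,8.6,0,0,0,0,0],
  [-3.7,11.4,0,0,0,0,0],
  [-4.6,14.3,0,0,0,0,0],
  [-5.6,17.1,0,0,0,0,0],
  [-5.6,17.1,0,0,0,0,0],
])

```text
clock: 13.4
position: [0.5956, -0.1509, 0.0953]
tcp_rot: [[0.951, 0.31, -0.0], [0.31, -0.951, 0.0], [-0.0, -0.0, -1.0]]
ft_force: [-0.6, 0.5, -0.4]
finger_gap: 0.0146
```

carry_out([
  [-0.9,2.9,0,0,0,0,0],
  [-1.9,5.7,0,0,0,0,0],
  [-2.8,8.6,0,0,0,0,0],
  [-3.4,10.5,0,0,0,0,0],
  [-3.7,11.4,0,0,0,0,0],
  [-4,12.4,0,0,0,0,0],
  [-4.3,13.3,0,0,0,0,0],
  [-4.6,14.3,0,0,0,0,0],
  [-4.6,14.3,0,0,0,0,0],
])

```text
clock: 14.52
position: [0.5922, -0.1406, 0.0957]
tcp_rot: [[0.952, 0.307, 0.003], [0.307, -0.952, -0.005], [0.002, 0.006, -1.0]]
ft_force: [4.6, -9.5, -6.2]
finger_gap: 0.014
```

Run:
```python
from h import *
import pickle
w=grab("wrist");pickle.dump(w,open("w5.pkl","wb"));cv2.imwrite("pics/w5.png",cv2.resize(w["image"][90:340,170:390,::-1],None,fx=2.4,fy=2.4,interpolation=cv2.INTER_CUBIC))
```

```text
(no output)
```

View pics/w5.png

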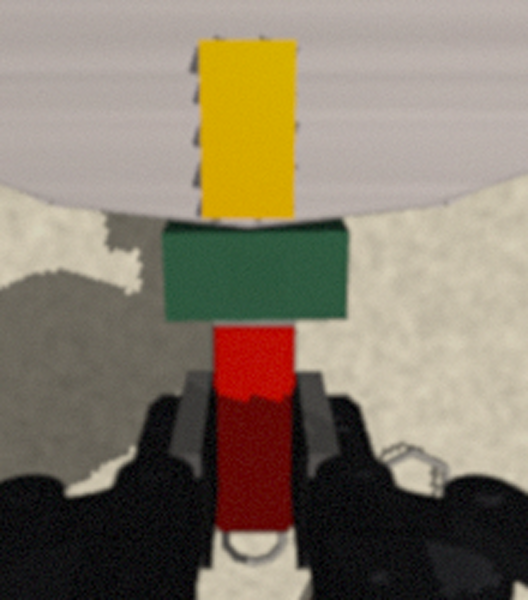

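carry_out([
  [-0.6,1.9,0,0,0,0,0],
  [-1.2,3.8,0,0,0,0,0],
  [-1.2,3.8,0,0,0,0,0],
  [-1.2,3.8,0,0,0,0,0],
])

```text
clock: 15.08
position: [0.5921, -0.1406, 0.0961]
tcp_rot: [[0.952, 0.305, 0.007], [0.305, -0.952, -0.01], [0.003, 0.012, -1.0]]
ft_force: [7.6, -15.8, -10.9]
finger_gap: 0.0145
```

Run:
```python
from h import *
import pickle
w=pickle.load(open("w5.pkl","rb"))
g=lambda x,y:(170+x/2.4,90+y/2.4)
F=onz(w,[g(256,320)],.116)[0];R=onz(w,[g(255,529)],.108)[0];print(F,R,np.hypot(*(F-R)[:2]))
```

```text
[ 0.58443546 -0.11388693  0.116     ] [ 0.59924578 -0.15998904  0.108     ] 0.04842262228081241
```

carry_out([
  [1,-3,0,0,0,0,0],
  [1,-3,0,0,0,0,60],
  [1,-3,0,0,0,0,60],
  [1,-3,0,0,0,0,60],
  [1,-3,0,0,0,0,60],
  [1,-3,0,0,0,0,60],
  [1,-3,20,0,0,0,60],
  [1,-3,60,0,0,0,60],
  [1,-3,90,0,0,0,60],
  [20,-60,110,0,0,0,60],
  [20,-60,110,0,0,0,60],
  [20,-60,110,0,0,0,60],
  [20,-60,110,0,0,0,60],
])

```text
clock: 16.7
position: [0.6096, -0.1917, 0.2051]
tcp_rot: [[0.951, 0.311, -0.001], [0.311, -0.951, 0.001], [-0.0, -0.001, -1.0]]
ft_force: [0.1, -0.4, -0.1]
finger_gap: 0.0514
```

Run:
```python
from h import *
import pickle
w=grab("wrist");pickle.dump(w,open("w6.pkl","wb"));f=grab("scene")
s=f["image"][180:290,160:360]
o=np.vstack([cv2.resize(w["image"][0:300,130:430],(440,330),interpolation=cv2.INTER_CUBIC)[:330],cv2.resize(s,(440,242),interpolation=cv2.INTER_CUBIC)])
cv2.imwrite("pics/w6.png",o[:,:,::-1])
```

```text
(no output)
```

View pics/w6.png

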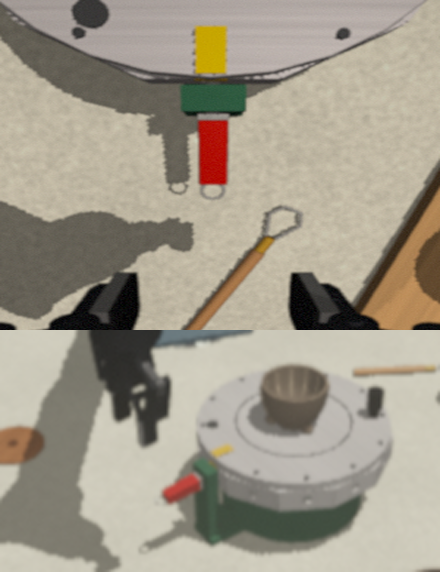

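Run:
```python
from h import *
import pickle
w=pickle.load(open("w6.pkl","rb"))
cv2.imwrite("pics/w6c.png",cv2.resize(w["image"][60:190,225:335,::-1],None,fx=4.5,fy=4.5,interpolation=cv2.INTER_CUBIC))
hsv=cv2.cvtColor(w["image"],cv2.COLOR_RGB2HSV).astype(int)
for y in range(86,124): print(y,w["image"][y,270:282].mean(0).astype(int).tolist(),end=" ")
```

```text
86 [45, 87, 62] 87 [45, 87, 60] 88 [45, 87, 60] 89 [46, 87, 62] 90 [45, 87, 62] 91 [47, 88, 63] 92 [45, 87, 63] 93 [46, 88, 63] 94 [46, 88, 62] 95 [47, 88, 63] 96 [45, 87, 62] 97 [46, 89, 63] 98 [47, 90, 64] 99 [44, 88, 62] 100 [41, 78, 55] 101 [43, 59, 46] 102 [66, 63, 61] 103 [103, 99, 94] 104 [137, 132, 126] 105 [148, 143, 137] 106 [146, 142, 135] 107 [144, 139, 132] 108 [140, 120, 114] 109 [145, 74, 70] 110 [166, 24, 18] 111 [178, 14, 4] 112 [181, 18, 11] 113 [179, 16, 7] 114 [179, 17, 9] 115 [178, 15, 5] 116 [178, 17, 7] 117 [178, 15, 5] 118 [179, 16, 8] 119 [178, 15, 5] 120 [178, 16, 8] 121 [178, 16, 7] 122 [178, 14, 5] 123 [178, 16, 6]
```

View pics/w6c.png

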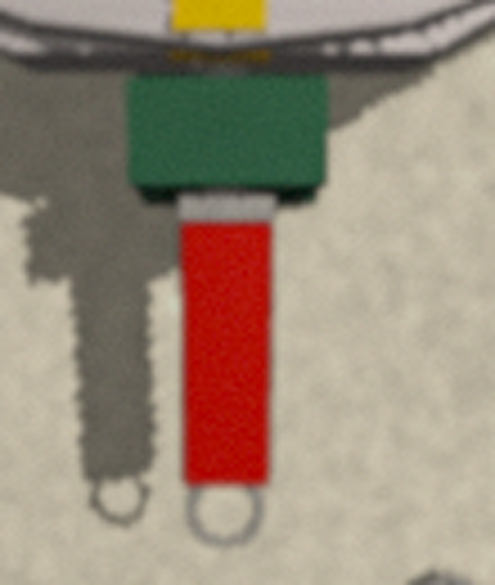

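Run:
```python
from h import *
import pickle
w=pickle.load(open("w6.pkl","rb"));u=np.array([-.309,.951])
b=onz(w,[(276,100.4)],.116)[0][:2]@u
for z in(.106,.108): print(z,[(1e3*(b-onz(w,[(275,r)],z)[0][:2]@u)).round(2) for r in(102.5,109.2,60+484/4.5)])
```

```text
0.106 [np.float64(1.06), np.float64(5.87), np.float64(50.02)]
0.108 [np.float64(1.13), np.float64(5.91), np.float64(49.69)]
```

```bash
python3 -c "
from station import arm; print(arm.sign_off())"
```

```text
the job is handed in; nothing more can be done
None
```

I turned the wheel one station anticlockwise by its knob, and the yellow-marked hole now sits behind the green bracket. I then pushed the lock pin through the bracket into that hole, let go of it and backed the arm off. The job was handed in at about 17 s on the robot's clock.

**Wheel:** after the turn, the top camera put the mark at −71.9° and the bracket at −72.7°, which agree within measurement error.

**Pin:**
- It slid in with almost no force, then stopped hard about 39 mm into the bracket. Pushing up to about 20 N did not move it further.
- After release, the rear of the grip measured 50 mm from the bracket face, which is the fully-home value. It had read 48.4 mm before release.
- The top edge of the grip's front face read about 1 mm off the bracket, which disagrees slightly. I put this down to the pin drooping a little in the loose bore, plus pixel error. I did not re-push it to check.

**Everything else:** the arm did not touch the bowl. The last wrist and scene pictures showed nothing disturbed, but I did not re-measure the other objects.

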